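# Make up a painting kit and a gluing kit in their trays

### The job

Make up the two kits from the stock lying between the trays: the painting kit in the broad three-compartment tray is the broad brush, laid flat in the long compartment, and the glass paint jar and the empty rinse tin, standing upright in the two short pockets, one to a pocket, either way round. The gluing kit in the long narrow tray is the thin brush, laid flat in the long compartment, and the small glue bottle, standing upright in the short pocket. Set the glass jar down gently, do not drop it, and leave the cork sanding block and the roll of tape where they lie.

Things in the scene. Friction and masses are not known exactly. Their poses are not given: they have to be found in the camera images.
- paint_tray: broad flat plywood tray, fixed, 222 (its x) x 186 (y) mm, 16 mm high; floor, walls and dividers 6 mm thick, compartments 10 mm deep. Origin: centre of underside, z up. Long compartment 210 (x) x 84 (y) mm centred at x 0, y +45 mm (brush handle either way); two short pockets 102 (x) x 84 (y) mm centred at x +54 and x -54, y -45 mm. Stands left or right of the stock
- glue_tray: long narrow plywood tray, fixed, 278 (its x) x 88 (y) mm, 16 mm high; floor, walls and divider 6 mm thick, compartments 10 mm deep. Origin: centre of underside, z up. Long compartment 180 (x) x 76 (y) mm centred at x -43, y 0 mm (brush handle either way); short pocket 80 (x) x 76 (y) mm centred at x +93, y 0 mm. Stands on the other side of the stock from the broad tray
- jar_mid (a point): full glass jar of yellow paint with a flat black lid, 0.13 to 0.25 kg, standing upright: round, 56 mm diameter, 62 mm high (the lid is the top 13 mm, 54 mm diameter). The point is its centre, 31 mm above its underside; z is its upright axis
- tin_mid (a point): empty open rinse tin, bare metal with ribs, 0.06 kg, standing upright: round, straight-sided, 56 mm diameter, 68 mm high. The point is its centre, 34 mm above its underside; z is its upright axis
- glue_bottle_mid (a point): small white glue bottle with blue label and red nozzle, 0.06 to 0.11 kg, standing upright: round body 42 mm diameter up to 56 mm height, then shoulder and thin nozzle, 90 mm high over all. The point is on its axis, 33 mm above its underside; z is its upright axis
- broad_brush_grip (a point): broad flat paint brush lying flat: 170 mm long, 50 mm wide at ferrule and bristles, 14 mm thick, 0.07 kg; wooden handle 20 mm wide with parallel sides from 45 mm behind the point (-x) to 15 mm ahead of it. The point is on the handle, half-way up; x runs along the brush to the bristles, z up; the middle of its length is at x +22 mm
- thin_brush_grip (a point): thin glue brush lying flat: 150 mm long, 18 mm wide at ferrule and bristles, 12 mm thick, 0.035 kg; wooden handle 12 mm wide with parallel sides from 55 mm behind the point (-x) to 15 mm ahead of it. The point is on the handle, half-way up, at the middle of the brush's length; x runs along the brush to the bristles, z up
- sanding_block_mid (a point): cork sanding block lying among the stock, 80 x 45 x 30 mm, loose; not part of a kit, leave it alone. The point is its centre
- tape_mid (a point): small roll of masking tape lying flat on the robot's side of the stock, 58 mm outer diameter, 24 mm high, loose; not part of a kit, leave it alone. The point is its centre
There are look-alikes about, which are no part of the job. What is shaped like the part that bears glue_bottle_mid but green is not meant. Leave any purple look-alike of the part that bears jar_mid alone.

How it is judged:
By the outcome, as a careful person would: the job done as asked, in the order asked, and still so for the second after the job is handed in, with the robot touching nothing.
It also fails if it takes over 120 s, if anything falls off the work surface, if the arm or the gripper's body presses on something with over 40 N, if the wrist force passes 120 N, or if a joint passes its speed limit or range.

### The arm

A 6-joint arm with a two-finger parallel gripper is mounted at the origin on the work surface. World frame = base frame: x ahead of the robot, y to its left, z up, the work surface at z = 0. Lengths are in m, angles in rad, forces in N, time in s.
With the tool pointing down it reaches from about 0.25 to 0.775 m from the base axis. Payload 4 kg.
Tool frame: the origin (TCP) lies between the finger pads; the fingertips stand 14 mm ahead of it and the grasp point (between the pads) lies 5 mm behind it (arm.tips_ahead is the z of the fingertips in the tool frame, in m); z points along the fingers, y is the line along which they close (so a half turn about z gives the same grasp; the last joint's range is limited). The gripper opens to 94 mm and grips with 3 to 60 N. Pads are 16 mm wide; open, the fingers measure 119 mm over their backs; the gripper's body (75 mm by 177 mm) begins 78 mm behind the grasp point.
Start: joints at [-1.315, 0.087, 1.371, -0, 1.684, -0.103], TCP at [0.193, -0.515, 0.22] pointing down, gripper open.
Joint ranges: [-3.1, 3.1], [-0.76, 2.03], [0.27, 2.55], [-1.08, 4.22], [0.17, 2.65], [-2.57, 2.57]. Speed limits (rad/s): [2.79, 2.79, 3.14, 3.14, 3.14, 3.14].

### API

Orientations are given as a unit quaternion [x, y, z, w].
In Python, from station import arm gives the robot as it stands.
- The arm moves only by the shell command python3 -m pendant 'ROWS' [FORCE]. ROWS is JSON, a list of rows, each an object of numbers: "tx", "ty", "tz": the shift along the tool's x, y, z in m; "rx", "ry", "rz": the turn, a rotation vector about the tool's x, y, z in degrees; "jaw": the finger opening in m, from 0 to 0.094. In form: [{"tx": .., "ty": .., "tz": .., "rx": .., "ry": .., "rz": .., "jaw": ..}, ...]. A call has 1 to 5 rows; each row is the pose to reach, as a shift and turn from the pose commanded when the call began, along the tool's axes at that moment; what a row does not reach only later rows make up. A row lasts 1/12 s, in which the tool goes at most 41.7 mm and 7.16 degrees, less where a joint would pass 70% of its speed; a pose out of reach is approached as far as the arm can. A call with a gripper value outside its range is refused whole. The fingers move at their own pace and stop on an object; FORCE is the grip in N (left out, the last holds). Time passes only in rows, so rows that repeat a pose let the fingers close. It gives the time, the measured TCP pose, the force, the opening and the grip force at its end, in the units of the state.
- arm.sense(): the state, without advancing time (a new reading comes with each control period).
- arm.capture(name): name is "scene" or "top"; returns a dict with "pixels" (384x512x3 uint8, red, green, blue), "fx", "fy", "cx", "cy" (pixels), "xyz" and "rotation" of the camera in the world. Camera axes: x right, y up, looking along -z (the intrinsics and any distortion apply to the point x, -y, -z); pixel columns grow to the right and rows downward; lengths in m; the calibration is good to about 2 mm. A picture is of the moment at which its call begins. There is no depth.
- arm.close_job(): hands the job in; it is judged then, once.
The state is a dict: "time_s": time; "q": joint angles; "joint_vel": joint speeds; "joint_torque": joint torques, N m; "position": TCP position; "tool_rot": TCP orientation; "contact_force": force on the tool from outside, world axes, zero at the start; "torque": the same for the moment, N m; "opening": finger opening in m; "grip_force": force on a finger pad.
Only numpy, scipy, OpenCV 4.12 (cv2) and the standard library are available. Lean on these libraries where they do the work, as an engineer would, in place of code of your own. Each camera call takes 0.05 s, during which the arm holds its last target. There are 200 camera calls.

## Working session

There is one attempt and no reset: what is moved stays moved. The work goes in short steps, Python scripts to look and compute and a shell command to move; the robot and the scene stay as the last step left them, time stands still between calls to the robot, and variables do not carry over. Pictures are saved under pics/ and viewed, at most 14 in all, crops included, and the job is handed in when it is done.

```bash
mkdir -p pics; ls
python3 - <<'E'
from station import arm
import cv2
for n in("top","scene"):
    c=arm.capture(n);cv2.imwrite(f"pics/{n}0.png",c["pixels"][:,:,::-1])
    print({k:v for k,v in c.items() if k!="pixels"})
print(arm.sense())
E
```

```text
pics
{'fx': 446.8311321932218, 'fy': 446.8311321932218, 'cx': 255.1332704289445, 'cy': 180.86874277755354, 'xyz': array([0.41995027, 0.00730298, 0.9534318 ]), 'rotation': array([ 0.029983  , -0.04578891, -0.70041864,  0.71163061])}
{'fx': 484.16886546527815, 'fy': 484.16886546527815, 'cx': 256.6464735696964, 'cy': 194.13248042933336, 'xyz': array([ 1.04005149, -0.7538745 ,  0.7782442 ]), 'rotation': array([0.41973149, 0.12916776, 0.28154985, 0.85315347])}
{'time_s': 0.1, 'q': array([-1.31510033e+00,  8.79213271e-02,  1.37206986e+00,  8.32143114e-08,
        1.68356429e+00, -1.03074056e-01]), 'joint_vel': array([-0.00070035, -0.00070091, -0.00596267,  0.00044903,  0.00035516,
        0.00183694]), 'joint_torque': array([ 1.73851673e-03, -3.41251051e+01, -3.03301549e+01,  7.20123458e-02,
        3.04297206e-02, -9.46622458e-05]), 'position': array([ 0.19301417, -0.51454757,  0.21841605]), 'tool_rot': array([ 9.83953131e-01,  1.78424420e-01, -7.47785381e-05, -9.78558066e-04]), 'contact_force': array([-0.0184077 ,  0.50066427, -0.44456151]), 'torque': array([-0.01159789, -0.00227843,  0.06971861]), 'grip_force': 0.0, 'opening': 0.09395762394680605}
```

View pics/top0.png

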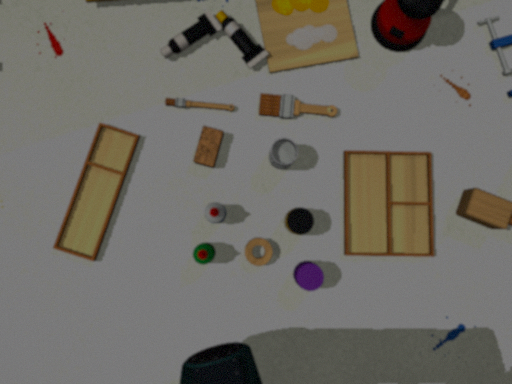

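View pics/scene0.png

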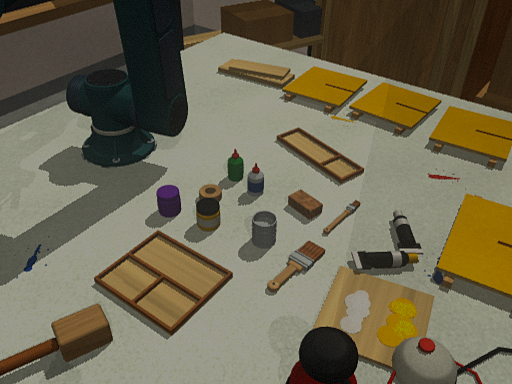

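Candidates in the top view:
- Bottles: (215,212) is white with a red nozzle, and (204,252) is green. The white one is meant.
- Jars: (299,221) has a black lid, and (309,275) is purple. The black-lidded one is meant, and it shows yellow in the scene view.

There is one of each brush, with the thin one at (200,104) and the broad one at (298,106). The tin is at (284,152), the broad tray is at right and the narrow tray at left.

```bash
cat > h.py <<'E'
import numpy as np, cv2
from scipy.spatial.transform import Rotation as R
from station import arm
class Cam:
    def __init__(s,n):
        c=arm.capture(n); s.im=c["pixels"][:,:,::-1].copy(); s.c=c
        s.R=R.from_quat(c["rotation"]).as_matrix(); s.o=np.array(c["xyz"])
        s.hsv=cv2.cvtColor(s.im,cv2.COLOR_BGR2HSV)
    def plane(s,uv,z):
        uv=np.atleast_2d(np.asarray(uv,float)); c=s.c
        d=np.c_[(uv[:,0]-c["cx"])/c["fx"],-(uv[:,1]-c["cy"])/c["fy"],-np.ones(len(uv))]@s.R.T
        return s.o+d*((z-s.o[2])/d[:,2])[:,None]
    def proj(s,p):
        q=(np.atleast_2d(p)-s.o)@s.R; c=s.c
        return np.c_[c["cx"]+c["fx"]*q[:,0]/-q[:,2],c["cy"]-c["fy"]*q[:,1]/-q[:,2]]
    def mask(s,box,lo,hi):
        m=np.zeros(s.im.shape[:2],np.uint8); x0,y0,x1,y1=box
        m[y0:y1,x0:x1]=cv2.inRange(s.hsv,np.array(lo),np.array(hi))[y0:y1,x0:x1]
        n,l,st,ce=cv2.connectedComponentsWithStats(m)
        return (l==1+np.argmax(st[1:,4])).astype(np.uint8)
def rect(cam,m,z):
    ct=max(cv2.findContours(m,cv2.RETR_EXTERNAL,cv2.CHAIN_APPROX_NONE)[0],key=cv2.contourArea)
    p=cam.plane(ct[:,0],z)[:,:2]
    return cv2.minAreaRect((p*1000).astype(np.float32))
E
python3 - <<'E'
from h import *
t=Cam("top"); s=Cam("scene")
for n,p in dict(floor=(330,170),trayrim=(433,200),tray=(370,200),rim2=(345,200),gl=(95,200),glrim=(72,190),lid=(299,221),tin=(284,152),tinrim=(272,148),red=(219,211),wh=(211,212),brH=(325,110),ferr=(290,105),bris=(268,104),thH=(215,105),thb=(170,102),shadow=(315,160)).items(): print(n,t.hsv[p[1],p[0]],end="; ")
a=cv2.resize(t.im[85:295,155:345],None,fx=2.6,fy=2.6,interpolation=2)
b=cv2.resize(s.im[140:300,145:365],None,fx=1.35,fy=1.35,interpolation=2)
b=cv2.copyMakeBorder(b,0,a.shape[0]-b.shape[0],0,0,0)
cv2.imwrite("pics/crop1.png",np.hstack([a,b])); print(np.hstack([a,b]).shape)
E
```

```text
floor [  0   0 125]; trayrim [13 39 91]; tray [ 21 122 125]; rim2 [ 17 200  74]; gl [ 23 107 126]; glrim [165   4 120]; lid [113 128  16]; tin [ 60   7 113]; tinrim [60  3 79]; red [ 4 58 62]; wh [  2 240 103]; brH [ 16 140 113]; ferr [68 11 97]; bris [ 12 181  89]; thH [ 17 143 114]; thb [ 14 201  75]; shadow [26 24 85]; (546, 791, 3)
```

View pics/crop1.png

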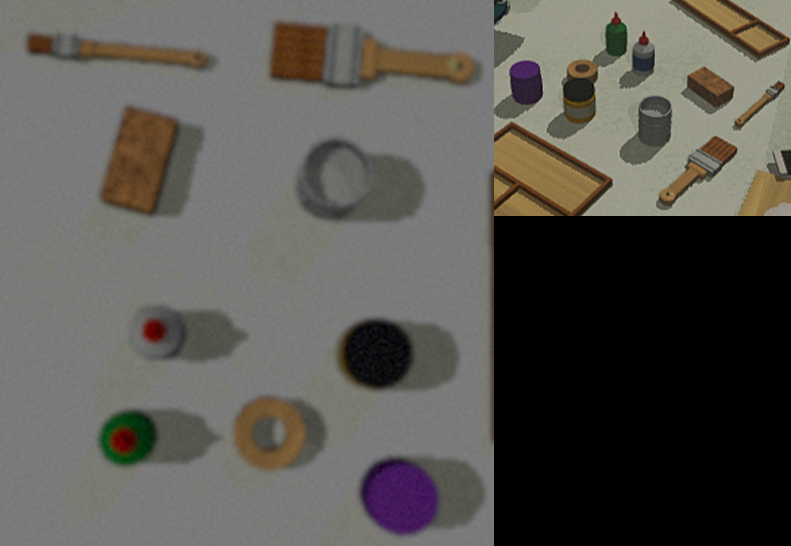

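The crop confirms the choice: white bottle with red nozzle at (214,212) and black lid with yellow jar at (300,221). The tin is open at about (283,153). The green bottle and purple jar are to be left alone.

Run:
```python
from h import *
t=Cam("top"); s=Cam("scene"); f=lambda a:np.round(a,4).tolist()
def cen(m): M=cv2.moments(m,True); return M["m10"]/M["m00"],M["m01"]/M["m00"]
# jar
m=t.mask((280,200,320,240),(0,0,0),(179,255,42)); print("jar",cen(m),f(t.plane(cen(m),.062)),rect(t,m,.062))
m=t.mask((205,200,228,222),(0,160,40),(10,255,255)); c=cen(m); print("noz",c,m.sum(),f(t.plane(c,.085)),rect(t,m,.09))
ms=s.mask((245,160,268,180),(0,150,40),(8,255,255)); c=cen(ms);print(" noz scene",c,ms.sum(),f(s.plane(c,.08)))
# tin: circle fit at upsampled
g=cv2.resize(t.im[125:180,255:320].max(2),None,fx=6,fy=6,interpolation=2); g=cv2.GaussianBlur(g,(9,9),0)
h=cv2.HoughCircles(g,cv2.HOUGH_GRADIENT,1,10,param1=60,param2=15,minRadius=76,maxRadius=96)
for x,y,r in h[0][:4]:
    uv=(255+(x+.5)/6-.5,125+(y+.5)/6-.5); print("tin",uv,r/6,f(t.plane(uv,.068)))
ms=s.mask((248,205,280,250),(0,0,0),(179,60,100)); print("tin scene bbox",cv2.boundingRect(ms))
for n,b in dict(thin=(160,92,242,114),broad=(255,88,345,122)).items():
    m=t.mask(b,(8,85,60),(25,255,200)); 
    mm=np.zeros_like(m);x0,y0,x1,y1=b; mm[y0:y1,x0:x1]=cv2.inRange(t.hsv,np.array((8,85,40)),np.array((25,255,255)))[y0:y1,x0:x1]
    xs=np.where(mm.any(0))[0]; print(n,"cols",xs[0],xs[-1])
    ct=[c for c in cv2.findContours(m,0,1)[0]]; print(" hand/bristle rect",rect(t,m,.006))
    ys,xx=np.nonzero(mm); p=t.plane(np.c_[xx,ys],.007)[:,:2]
    o=np.argsort(p[:,1]); print(" ends",f(p[o[0]]),f(p[o[-1]]))
    for lo in np.arange(p[:,1].min(),p[:,1].max(),.01):
        k=(p[:,1]>=lo)&(p[:,1]<lo+.01)
        if k.sum()>4: print("  y%.4f x%.4f w%.4f"%(p[k,1].mean(),p[k,0].mean(),np.ptp(p[k,0])),end="")
    print()
for n,b in dict(paint=(335,140,445,265),glue=(45,115,150,270)).items():
    m=t.mask(b,(8,70,20),(30,255,255)); r=rect(t,m,.016); print(n,r)
```

```text
jar (299.8747591522158, 220.68593448940268) [[0.4378, -0.1023, 0.062]] ((437.24114990234375, -101.61029052734375), (47.645362854003906, 50.08646774291992), 0.8266793489456177)
noz (213.95238095238096, 211.6904761904762) 42 [[0.4522, 0.0674, 0.085]] ((452.3638610839844, 67.00593566894531), (13.506393432617188, 11.536325454711914), 1.3602697849273682)
 noz scene (255.4857142857143, 169.02857142857144) 35 [[0.458, 0.0588, 0.08]]Traceback (most recent call last):
  File "<stdin>", line 11, in <module>
TypeError: 'NoneType' object is not subscriptable
```

Run:
```python
from h import *
t=Cam("top"); s=Cam("scene"); f=lambda a:np.round(a,4).tolist()
g=cv2.resize(t.im[125:180,255:320].max(2),None,fx=6,fy=6,interpolation=2); g=cv2.GaussianBlur(g,(15,15),0)
h=cv2.HoughCircles(g,cv2.HOUGH_GRADIENT_ALT,1.5,10,param1=60,param2=.3,minRadius=60,maxRadius=100)
if h is None: h=cv2.HoughCircles(g,cv2.HOUGH_GRADIENT,2,10,param1=30,param2=15,minRadius=70,maxRadius=96)
for x,y,r in (h[0][:4] if h is not None else []):
    uv=(255+(x+.5)/6-.5,125+(y+.5)/6-.5); print("tin",uv,r/6,f(t.plane(uv,.068)))
ms=s.mask((248,205,280,250),(0,0,0),(179,60,100)); bx=cv2.boundingRect(ms); print("tin scene bbox",bx)
for n,b in dict(thin=(160,92,242,114),broad=(255,88,345,122)).items():
    mm=np.zeros(t.im.shape[:2],np.uint8);x0,y0,x1,y1=b; mm[y0:y1,x0:x1]=cv2.inRange(t.hsv,np.array((8,85,40)),np.array((25,255,255)))[y0:y1,x0:x1]
    ys,xx=np.nonzero(mm); p=t.plane(np.c_[xx,ys],.007)[:,:2]
    print(n)
    for lo in np.arange(p[:,1].min(),p[:,1].max(),.01):
        k=(p[:,1]>=lo)&(p[:,1]<lo+.01)
        if k.sum()>4: print("  y%.4f x%.4f w%.4f"%(p[k,1].mean(),p[k,0].mean(),np.ptp(p[k,0])),end="")
    print(" yrange",p[:,1].min(),p[:,1].max())
for n,b in dict(paint=(335,140,445,265),glue=(45,115,150,270)).items():
    m=t.mask(b,(8,70,20),(30,255,255)); r=rect(t,m,.016); print(n,r)
cv2.imwrite("pics/tin.png",np.hstack([cv2.resize(t.im[125:180,255:320],None,fx=6,fy=6),cv2.resize(s.im[200:255,235:300],None,fx=6,fy=6)]))
```

```text
tin (np.float32(281.75), np.float32(153.08333)) 15.433333 [[0.5725, -0.0645, 0.068]]
tin (np.float32(282.08334), np.float32(154.75)) 14.3 [[0.5691, -0.0652, 0.068]]
tin (np.float32(284.41666), np.float32(153.75)) 15.433333 [[0.5712, -0.0699, 0.068]]
tin (np.float32(283.41666), np.float32(150.75)) 12.533333 [[0.5773, -0.0678, 0.068]]
tin scene bbox (248, 211, 29, 39)
thin
  y0.0405 x0.6809 w0.0112  y0.0500 x0.6816 w0.0111  y0.0601 x0.6831 w0.0089  y0.0697 x0.6837 w0.0091  y0.0802 x0.6838 w0.0090  y0.0903 x0.6855 w0.0090  y0.1000 x0.6854 w0.0090  y0.1099 x0.6870 w0.0090  y0.1195 x0.6871 w0.0090  y0.1305 x0.6875 w0.0112  y0.1378 x0.6878 w0.0111  y0.1700 x0.6914 w0.0133  y0.1788 x0.6916 w0.0112 yrange 0.03497527696189465 0.18232397619887608
broad
  y-0.1818 x0.6780 w0.0223  y-0.1719 x0.6778 w0.0224  y-0.1618 x0.6796 w0.0180  y-0.1520 x0.6796 w0.0180  y-0.1421 x0.6812 w0.0179  y-0.1324 x0.6813 w0.0180  y-0.1213 x0.6828 w0.0179  y-0.1114 x0.6840 w0.0223  y-0.1017 x0.6840 w0.0335  y-0.0953 x0.6794 w0.0245  y-0.0604 x0.6911 w0.0446  y-0.0517 x0.6885 w0.0447  y-0.0419 x0.6891 w0.0466  y-0.0321 x0.6903 w0.0447  y-0.0233 x0.6877 w0.0446 yrange -0.18695899260449447 -0.019231001739147394
paint ((479.5031433105469, -295.28729248046875), (189.26112365722656, 221.39688110351562), 89.86549377441406)
glue ((495.17694091796875, 317.4476318359375), (90.81412506103516, 277.9803466796875), 72.9609603881836)
```

View pics/tin.png

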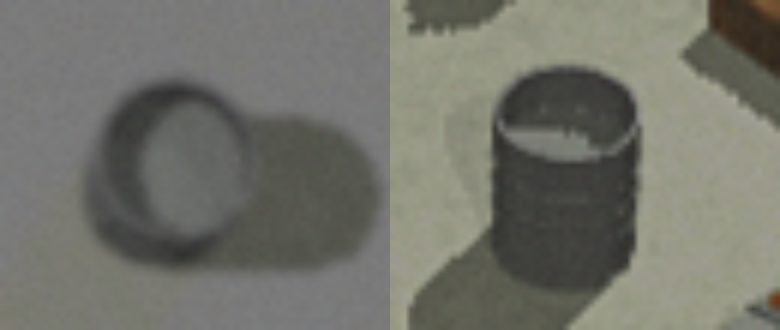

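The tin rim centre is at about (284.0,150.8) in the top view and about (264.1,218.6) in the scene view. Next I'll check those two against each other and work out the first move, using a helper that prints deltas in tool axes.

```bash
cat > d.py <<'E'
import sys, numpy as np
from scipy.spatial.transform import Rotation as R
from station import arm
# usage: d.py x y z yaw n : deltas in tool axes for n successive calls from the measured pose
x,y,z,yaw,n=map(float,sys.argv[1:6]); n=int(n)
s=arm.sense(); p=np.array(s["position"]); M=R.from_quat(s["tool_rot"]).as_matrix()
th=np.degrees(np.arctan2(M[1,0],M[0,0])); tilt=np.degrees(np.arccos(-M[2,2]))
print("pos",p.round(4),"yaw %.2f tilt %.2f"%(th,tilt),"q6 %.2f"%s["q"][5],"open %.4f grip %.1f t %.1f"%(s["opening"],s["grip_force"],s["time_s"]))
D=(np.array([x,y,z])-p)/n; dy=((yaw-th+180)%360-180)/n
for i in range(n):
    a=np.radians(th+dy*i); c,q=np.cos(a),np.sin(a)
    print("tx %.4f ty %.4f tz %.4f rz %.2f"%(D[0]*c+D[1]*q,D[0]*q-D[1]*c,-D[2],-dy))
E
python3 - <<'E'
from h import *
t=Cam("top"); s=Cam("scene")
print(t.plane((284,150.8),.068),s.plane((264.1,218.6),.068))
print(t.plane((299.9,220.7),.062))
E
python3 d.py .682 -.125 .20 85.4 4
```

```text
[[ 0.57722204 -0.06899179  0.068     ]] [[ 0.5778779  -0.07198018  0.068     ]]
[[ 0.43777376 -0.10233241  0.062     ]]
pos [ 0.1931 -0.515   0.2195] yaw 20.56 tilt 0.00 q6 -0.10 open 0.0942 grip 0.0 t 0.5
tx 0.1487 ty -0.0484 tz 0.0049 rz -16.21
tx 0.1563 ty -0.0049 tz 0.0049 rz -16.21
tx 0.1514 ty 0.0389 tz 0.0049 rz -16.21
tx 0.1346 ty 0.0796 tz 0.0049 rz -16.21
```

```bash
python3 -m pendant '[{"tx":0.03,"ty":-0.01,"tz":0.001,"rz":-3.2,"jaw":0.05},{"tx":0.06,"ty":-0.02,"tz":0.002,"rz":-6.5,"jaw":0.05},{"tx":0.09,"ty":-0.03,"tz":0.003,"rz":-9.7,"jaw":0.05},{"tx":0.12,"ty":-0.039,"tz":0.004,"rz":-13,"jaw":0.05},{"tx":0.149,"ty":-0.048,"tz":0.005,"rz":-16.2,"jaw":0.05}]' 10
python3 -m pendant '[{"tx":0.031,"ty":-0.001,"tz":0.001,"rz":-3.2,"jaw":0.05},{"tx":0.062,"ty":-0.002,"tz":0.002,"rz":-6.5,"jaw":0.05},{"tx":0.094,"ty":-0.003,"tz":0.003,"rz":-9.7,"jaw":0.05},{"tx":0.125,"ty":-0.004,"tz":0.004,"rz":-13,"jaw":0.05},{"tx":0.156,"ty":-0.005,"tz":0.005,"rz":-16.2,"jaw":0.05}]'
python3 d.py .682 -.125 .20 85.4 2
```

```text
pos [ 0.1931 -0.515   0.2195] yaw 20.56 tilt 0.00 q6 -0.10 open 0.0942 grip 0.0 t 0.5
tx 0.2973 ty -0.0967 tz 0.0097 rz -32.42
tx 0.3029 ty 0.0778 tz 0.0097 rz -32.42validation failed for argument at $[0]...
validation failed for argument at $[0]...
```

```bash
python3 -m pendant '[{"tx":0.03,"ty":-0.01,"tz":0.001,"rx":0,"ry":0,"rz":-3.2,"jaw":0.05},{"tx":0.06,"ty":-0.02,"tz":0.002,"rx":0,"ry":0,"rz":-6.5,"jaw":0.05},{"tx":0.09,"ty":-0.03,"tz":0.003,"rx":0,"ry":0,"rz":-9.7,"jaw":0.05},{"tx":0.12,"ty":-0.039,"tz":0.004,"rx":0,"ry":0,"rz":-13,"jaw":0.05},{"tx":0.149,"ty":-0.048,"tz":0.005,"rx":0,"ry":0,"rz":-16.2,"jaw":0.05}]' 10 
python3 d.py .682 -.125 .20 85.4 3
```

```text
time_s: 0.92
position: [0.3168, -0.4167, 0.2146]
tool_rot: [0.949, 0.317, 0.0, 0.0]
contact_force: [0.4, -0.5, 0.3]
opening: 0.064
grip_force: 0.0
pos [ 0.3168 -0.4167  0.2146] yaw 36.90 tilt 0.03 q6 -0.10 open 0.0640 grip 0.0 t 0.9
tx 0.1557 ty -0.0047 tz 0.0049 rz -16.17
tx 0.1509 ty 0.0389 tz 0.0049 rz -16.17
tx 0.1341 ty 0.0794 tz 0.0049 rz -16.17
```

```bash
python3 -m pendant '[{"tx":0.031,"ty":-0.001,"tz":0.001,"rx":0,"ry":0,"rz":-3.2,"jaw":0.05},{"tx":0.062,"ty":-0.002,"tz":0.002,"rx":0,"ry":0,"rz":-6.5,"jaw":0.05},{"tx":0.094,"ty":-0.003,"tz":0.003,"rx":0,"ry":0,"rz":-9.7,"jaw":0.05},{"tx":0.125,"ty":-0.004,"tz":0.004,"rx":0,"ry":0,"rz":-13,"jaw":0.05},{"tx":0.156,"ty":-0.005,"tz":0.005,"rx":0,"ry":0,"rz":-16.2,"jaw":0.05}]' >/dev/null
python3 -m pendant '[{"tx":0.03,"ty":0.008,"tz":0.001,"rx":0,"ry":0,"rz":-3.2,"jaw":0.05},{"tx":0.06,"ty":0.016,"tz":0.002,"rx":0,"ry":0,"rz":-6.5,"jaw":0.05},{"tx":0.09,"ty":0.024,"tz":0.003,"rx":0,"ry":0,"rz":-9.7,"jaw":0.05},{"tx":0.12,"ty":0.031,"tz":0.004,"rx":0,"ry":0,"rz":-13,"jaw":0.05},{"tx":0.151,"ty":0.039,"tz":0.005,"rx":0,"ry":0,"rz":-16.2,"jaw":0.05}]' >/dev/null
python3 -m pendant '[{"tx":0.027,"ty":0.016,"tz":0.01,"rx":0,"ry":0,"rz":-3.2,"jaw":0.05},{"tx":0.054,"ty":0.032,"tz":0.03,"rx":0,"ry":0,"rz":-6.5,"jaw":0.05},{"tx":0.08,"ty":0.048,"tz":0.05,"rx":0,"ry":0,"rz":-9.7,"jaw":0.05},{"tx":0.107,"ty":0.064,"tz":0.07,"rx":0,"ry":0,"rz":-13,"jaw":0.05},{"tx":0.134,"ty":0.079,"tz":0.09,"rx":0,"ry":0,"rz":-16.2,"jaw":0.05}]'
python3 d.py .682 -.125 .017 85.4 1
```

```text
time_s: 2.17
position: [0.6826, -0.1252, 0.1136]
tool_rot: [0.734, 0.679, 0.0, 0.0]
contact_force: [1.1, 0.5, 0.0]
opening: 0.05
grip_force: 0.0
pos [ 0.6826 -0.1252  0.1136] yaw 85.52 tilt 0.03 q6 -0.18 open 0.0500 grip 0.0 t 2.2
tx 0.0001 ty -0.0006 tz 0.0966 rz 0.12
```

```bash
python3 -m pendant '[{"tx":0,"ty":0,"tz":0.03,"rx":0,"ry":0,"rz":0,"jaw":0.05},{"tx":0,"ty":0,"tz":0.06,"rx":0,"ry":0,"rz":0,"jaw":0.05},{"tx":0,"ty":0,"tz":0.08,"rx":0,"ry":0,"rz":0,"jaw":0.05},{"tx":0,"ty":0,"tz":0.09,"rx":0,"ry":0,"rz":0,"jaw":0.05},{"tx":0,"ty":0,"tz":0.096,"rx":0,"ry":0,"rz":0,"jaw":0.05}]'
python3 -m pendant '[{"tx":0,"ty":0,"tz":0,"rx":0,"ry":0,"rz":0,"jaw":0.01},{"tx":0,"ty":0,"tz":0,"rx":0,"ry":0,"rz":0,"jaw":0.01},{"tx":0,"ty":0,"tz":0,"rx":0,"ry":0,"rz":0,"jaw":0.01},{"tx":0,"ty":0,"tz":0,"rx":0,"ry":0,"rz":0,"jaw":0.01},{"tx":0,"ty":0,"tz":0,"rx":0,"ry":0,"rz":0,"jaw":0.01}]' 15
python3 -m pendant '[{"tx":0,"ty":0,"tz":0,"rx":0,"ry":0,"rz":0,"jaw":0.01},{"tx":0,"ty":0,"tz":0,"rx":0,"ry":0,"rz":0,"jaw":0.01},{"tx":0,"ty":0,"tz":-0.02,"rx":0,"ry":0,"rz":0,"jaw":0.01},{"tx":0,"ty":0,"tz":-0.05,"rx":0,"ry":0,"rz":0,"jaw":0.01},{"tx":0,"ty":0,"tz":-0.08,"rx":0,"ry":0,"rz":0,"jaw":0.01}]' 
python3 d.py .4575 -.2515 .10 0 5
```

```text
time_s: 2.58
position: [0.6802, -0.1259, 0.016]
tool_rot: [0.735, 0.678, -0.001, -0.002]
contact_force: [-0.0, -0.6, 0.7]
opening: 0.05
grip_force: 0.0
time_s: 3.0
position: [0.6822, -0.1266, 0.0204]
tool_rot: [0.735, 0.678, 0.001, 0.001]
contact_force: [-0.8, 0.4, 0.8]
opening: 0.0198
grip_force: 0.3
time_s: 3.42
position: [0.68, -0.1258, 0.097]
tool_rot: [0.735, 0.678, -0.001, -0.002]
contact_force: [0.5, 0.4, -0.5]
opening: 0.0198
grip_force: 15.0
pos [ 0.68   -0.1258  0.097 ] yaw 85.35 tilt 0.27 q6 -0.18 open 0.0198 grip 15.0 t 3.4
tx -0.0287 ty -0.0423 tz -0.0006 rz 17.07
tx -0.0398 ty -0.0320 tz -0.0006 rz 17.07
tx -0.0475 ty -0.0189 tz -0.0006 rz 17.07
tx -0.0509 ty -0.0042 tz -0.0006 rz 17.07
tx -0.0499 ty 0.0110 tz -0.0006 rz 17.07
```

```bash
python3 d.py .4575 -.2515 .10 0 3
```

```text
pos [ 0.68   -0.1258  0.097 ] yaw 85.35 tilt 0.27 q6 -0.18 open 0.0198 grip 15.0 t 3.4
tx -0.0478 ty -0.0705 tz -0.0010 rz 28.45
tx -0.0756 ty -0.0392 tz -0.0010 rz 28.45
tx -0.0852 ty 0.0015 tz -0.0010 rz 28.45
```

```bash
python3 -m pendant '[{"tx":-0.01,"ty":-0.014,"tz":0,"rx":0,"ry":0,"rz":5.7,"jaw":0.01},{"tx":-0.019,"ty":-0.028,"tz":0,"rx":0,"ry":0,"rz":11.4,"jaw":0.01},{"tx":-0.029,"ty":-0.042,"tz":0,"rx":0,"ry":0,"rz":17.1,"jaw":0.01},{"tx":-0.038,"ty":-0.056,"tz":0,"rx":0,"ry":0,"rz":22.8,"jaw":0.01},{"tx":-0.048,"ty":-0.07,"tz":0,"rx":0,"ry":0,"rz":28.5,"jaw":0.01}]' >/dev/null
python3 -m pendant '[{"tx":-0.015,"ty":-0.008,"tz":0,"rx":0,"ry":0,"rz":5.7,"jaw":0.01},{"tx":-0.03,"ty":-0.016,"tz":0,"rx":0,"ry":0,"rz":11.4,"jaw":0.01},{"tx":-0.045,"ty":-0.024,"tz":0,"rx":0,"ry":0,"rz":17.1,"jaw":0.01},{"tx":-0.06,"ty":-0.031,"tz":0,"rx":0,"ry":0,"rz":22.8,"jaw":0.01},{"tx":-0.076,"ty":-0.039,"tz":0,"rx":0,"ry":0,"rz":28.5,"jaw":0.01}]' >/dev/null
python3 -m pendant '[{"tx":-0.021,"ty":0,"tz":0,"rx":0,"ry":0,"rz":7,"jaw":0.01},{"tx":-0.042,"ty":0,"tz":0,"rx":0,"ry":0,"rz":14,"jaw":0.01},{"tx":-0.064,"ty":0.001,"tz":0,"rx":0,"ry":0,"rz":21,"jaw":0.01},{"tx":-0.085,"ty":0.001,"tz":0,"rx":0,"ry":0,"rz":28.4,"jaw":0.01},{"tx":-0.085,"ty":0.001,"tz":0,"rx":0,"ry":0,"rz":28.4,"jaw":0.01}]'
python3 - <<'E'
from h import *
a=Cam("top");b=Cam("scene")
cv2.imwrite("pics/p1.png",np.hstack([cv2.resize(a.im[60:300,240:450],None,fx=1.9,fy=1.9),cv2.resize(b.im[180:420,80:280],None,fx=1.9,fy=2.24)[:456]]))
E
python3 d.py .4575 -.2515 .025 0 1
```

```text
time_s: 4.67
position: [0.4563, -0.2532, 0.0981]
tool_rot: [1.0, -0.003, -0.001, 0.0]
contact_force: [-0.9, -0.2, -0.9]
opening: 0.0196
grip_force: 15.0
pos [ 0.4589 -0.252   0.0984] yaw -0.02 tilt 0.04 q6 0.96 open 0.0194 grip 15.0 t 4.8
tx -0.0014 ty -0.0005 tz 0.0734 rz -0.02
```

View pics/p1.png

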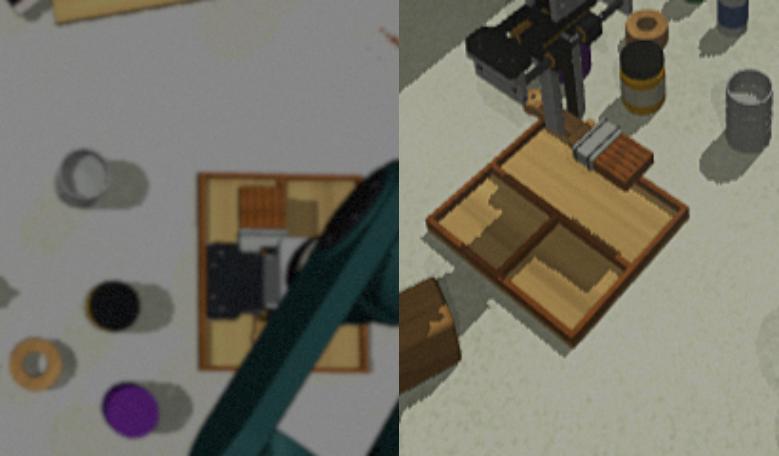

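The brush is held level over the long compartment, with its bristles at crop (262,210). Lowering and releasing it.

```bash
python3 -m pendant '[{"tx":-0.001,"ty":-0.001,"tz":0.025,"rx":0,"ry":0,"rz":0,"jaw":0.01},{"tx":-0.001,"ty":-0.001,"tz":0.05,"rx":0,"ry":0,"rz":0,"jaw":0.01},{"tx":-0.001,"ty":-0.001,"tz":0.065,"rx":0,"ry":0,"rz":0,"jaw":0.01},{"tx":-0.001,"ty":-0.001,"tz":0.071,"rx":0,"ry":0,"rz":0,"jaw":0.01},{"tx":-0.001,"ty":-0.001,"tz":0.074,"rx":0,"ry":0,"rz":0,"jaw":0.01}]'
python3 -m pendant '[{"tx":0,"ty":0,"tz":0,"rx":0,"ry":0,"rz":0,"jaw":0.01},{"tx":0,"ty":0,"tz":0,"rx":0,"ry":0,"rz":0,"jaw":0.036},{"tx":0,"ty":0,"tz":0,"rx":0,"ry":0,"rz":0,"jaw":0.036},{"tx":0,"ty":0,"tz":0,"rx":0,"ry":0,"rz":0,"jaw":0.036},{"tx":0,"ty":0,"tz":0,"rx":0,"ry":0,"rz":0,"jaw":0.036}]'
python3 -m pendant '[{"tx":0,"ty":0,"tz":-0.02,"rx":0,"ry":0,"rz":0,"jaw":0.036},{"tx":0,"ty":0,"tz":-0.04,"rx":0,"ry":0,"rz":0,"jaw":0.036},{"tx":0,"ty":0,"tz":-0.06,"rx":0,"ry":0,"rz":0,"jaw":0.036},{"tx":0,"ty":0,"tz":-0.09,"rx":0,"ry":0,"rz":0,"jaw":0.09},{"tx":0,"ty":0,"tz":-0.12,"rx":0,"ry":0,"rz":0,"jaw":0.09}]'
python3 d.py .4375 -.102 .13 90 3
```

```text
time_s: 5.18
position: [0.4576, -0.2489, 0.0255]
tool_rot: [1.0, 0.001, -0.002, -0.002]
contact_force: [-10.1, 6.7, 22.6]
opening: 0.0197
grip_force: 15.0
time_s: 5.6
position: [0.4587, -0.251, 0.0246]
tool_rot: [1.0, -0.0, 0.0, 0.0]
contact_force: [-0.6, -0.4, 1.0]
opening: 0.0356
grip_force: 0.0
time_s: 6.02
position: [0.4577, -0.2506, 0.1448]
tool_rot: [1.0, -0.0, -0.001, -0.001]
contact_force: [0.2, -0.2, -0.7]
opening: 0.0459
grip_force: 0.0
pos [ 0.4577 -0.2506  0.1448] yaw -0.03 tilt 0.11 q6 0.96 open 0.0459 grip 0.0 t 6.0
tx -0.0068 ty -0.0495 tz 0.0049 rz -30.01
tx 0.0189 ty -0.0463 tz 0.0049 rz -30.01
tx 0.0395 ty -0.0306 tz 0.0049 rz -30.01
```

```bash
python3 -m pendant '[{"tx":-0.004,"ty":-0.03,"tz":0,"rx":0,"ry":0,"rz":0,"jaw":0.09},{"tx":-0.008,"ty":-0.06,"tz":0,"rx":0,"ry":0,"rz":0,"jaw":0.09},{"tx":-0.012,"ty":-0.09,"tz":0,"rx":0,"ry":0,"rz":0,"jaw":0.09},{"tx":-0.016,"ty":-0.12,"tz":0,"rx":0,"ry":0,"rz":0,"jaw":0.09},{"tx":-0.02,"ty":-0.149,"tz":0,"rx":0,"ry":0,"rz":0,"jaw":0.09}]'  >/dev/null
python3 -m pendant '[{"tx":0,"ty":0,"tz":0.0,"rx":0,"ry":0,"rz":0,"jaw":0.09},{"tx":0,"ty":0,"tz":0.02,"rx":0,"ry":0,"rz":0,"jaw":0.09},{"tx":0,"ty":0,"tz":0.03,"rx":0,"ry":0,"rz":0,"jaw":0.09},{"tx":0,"ty":0,"tz":0.04,"rx":0,"ry":0,"rz":0,"jaw":0.09},{"tx":0,"ty":0,"tz":0.04,"rx":0,"ry":0,"rz":0,"jaw":0.09}]'  
python3 d.py .4375 -.102 .030 0 1
python3 - <<'E'
from h import *
a=Cam("top");b=Cam("scene")
cv2.imwrite("pics/p2.png",np.hstack([cv2.resize(a.im[130:330,200:440],None,fx=1.7,fy=1.7),cv2.resize(b.im[130:330,110:310],None,fx=1.7,fy=1.7)]))
E
```

```text
time_s: 6.85
position: [0.4367, -0.1019, 0.1017]
tool_rot: [1.0, -0.001, -0.003, -0.001]
contact_force: [-1.7, 0.2, -1.2]
opening: 0.0901
grip_force: 0.0
pos [ 0.4367 -0.1019  0.1017] yaw -0.08 tilt 0.30 q6 1.22 open 0.0901 grip 0.0 t 6.8
tx 0.0008 ty 0.0001 tz 0.0717 rz -0.08
```

View pics/p2.png

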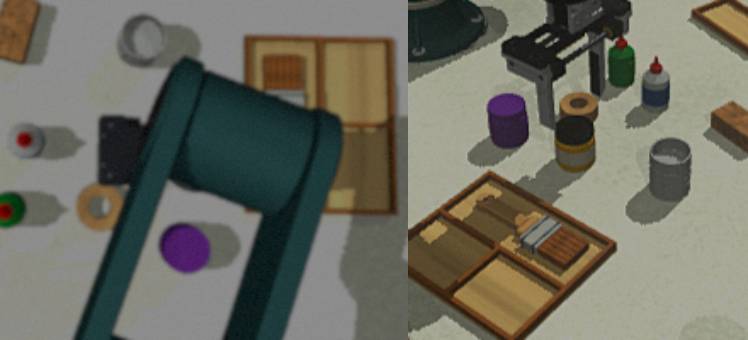

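The brush lies in the long compartment and the open fingers straddle the jar. I'll descend, grip and lift.

```bash
python3 -m pendant '[{"tx":0.001,"ty":0,"tz":0.02,"rx":0,"ry":0,"rz":0,"jaw":0.09},{"tx":0.001,"ty":0,"tz":0.04,"rx":0,"ry":0,"rz":0,"jaw":0.09},{"tx":0.001,"ty":0,"tz":0.06,"rx":0,"ry":0,"rz":0,"jaw":0.09},{"tx":0.001,"ty":0,"tz":0.068,"rx":0,"ry":0,"rz":0,"jaw":0.09},{"tx":0.001,"ty":0,"tz":0.072,"rx":0,"ry":0,"rz":0,"jaw":0.09}]'
python3 -m pendant '[{"tx":0,"ty":0,"tz":0,"rx":0,"ry":0,"rz":0,"jaw":0.06},{"tx":0,"ty":0,"tz":0,"rx":0,"ry":0,"rz":0,"jaw":0.05},{"tx":0,"ty":0,"tz":0,"rx":0,"ry":0,"rz":0,"jaw":0.045},{"tx":0,"ty":0,"tz":0,"rx":0,"ry":0,"rz":0,"jaw":0.045},{"tx":0,"ty":0,"tz":0,"rx":0,"ry":0,"rz":0,"jaw":0.045}]' 25
python3 -m pendant '[{"tx":0,"ty":0,"tz":0,"rx":0,"ry":0,"rz":0,"jaw":0.045},{"tx":0,"ty":0,"tz":0,"rx":0,"ry":0,"rz":0,"jaw":0.045},{"tx":0,"ty":0,"tz":-0.01,"rx":0,"ry":0,"rz":0,"jaw":0.045},{"tx":0,"ty":0,"tz":-0.03,"rx":0,"ry":0,"rz":0,"jaw":0.045},{"tx":0,"ty":0,"tz":-0.05,"rx":0,"ry":0,"rz":0,"jaw":0.045}]'
python3 d.py .4255 -.341 .10 0 2
```

```text
time_s: 7.37
position: [0.4387, -0.1021, 0.0315]
tool_rot: [1.0, -0.001, -0.001, -0.0]
contact_force: [0.4, 0.4, -0.3]
opening: 0.0897
grip_force: 0.0
time_s: 7.78
position: [0.44, -0.1022, 0.0335]
tool_rot: [1.0, -0.0, 0.001, 0.0]
contact_force: [-0.9, -0.6, 0.1]
opening: 0.06
grip_force: 0.0
time_s: 8.2
position: [0.438, -0.1012, 0.0822]
tool_rot: [1.0, -0.0, -0.002, -0.001]
contact_force: [0.5, -0.8, -1.4]
opening: 0.0556
grip_force: 25.0
pos [ 0.438  -0.1012  0.0822] yaw -0.05 tilt 0.22 q6 1.22 open 0.0556 grip 25.0 t 8.2
tx -0.0062 ty 0.1199 tz -0.0089 rz -0.02
tx -0.0062 ty 0.1199 tz -0.0089 rz -0.02
```

```bash
python3 -m pendant '[{"tx":-0.001,"ty":0.018,"tz":0,"rx":0,"ry":0,"rz":0,"jaw":0.045},{"tx":-0.002,"ty":0.042,"tz":0,"rx":0,"ry":0,"rz":0,"jaw":0.045},{"tx":-0.003,"ty":0.068,"tz":0,"rx":0,"ry":0,"rz":0,"jaw":0.045},{"tx":-0.005,"ty":0.094,"tz":0,"rx":0,"ry":0,"rz":0,"jaw":0.045},{"tx":-0.006,"ty":0.12,"tz":0,"rx":0,"ry":0,"rz":0,"jaw":0.045}]' 
python3 -m pendant '[{"tx":-0.001,"ty":0.026,"tz":0,"rx":0,"ry":0,"rz":0,"jaw":0.045},{"tx":-0.002,"ty":0.052,"tz":0,"rx":0,"ry":0,"rz":0,"jaw":0.045},{"tx":-0.004,"ty":0.078,"tz":0,"rx":0,"ry":0,"rz":0,"jaw":0.045},{"tx":-0.006,"ty":0.104,"tz":0,"rx":0,"ry":0,"rz":0,"jaw":0.045},{"tx":-0.006,"ty":0.12,"tz":0,"rx":0,"ry":0,"rz":0,"jaw":0.045}]' 
python3 -m pendant '[{"tx":0,"ty":0,"tz":0,"rx":0,"ry":0,"rz":0,"jaw":0.045},{"tx":0,"ty":0,"tz":0.007,"rx":0,"ry":0,"rz":0,"jaw":0.045},{"tx":0,"ty":0,"tz":0.014,"rx":0,"ry":0,"rz":0,"jaw":0.045},{"tx":0,"ty":0,"tz":0.021,"rx":0,"ry":0,"rz":0,"jaw":0.045},{"tx":0,"ty":0,"tz":0.026,"rx":0,"ry":0,"rz":0,"jaw":0.045}]' 
python3 -m pendant '[{"tx":0,"ty":0,"tz":0,"rx":0,"ry":0,"rz":0,"jaw":0.045},{"tx":0,"ty":0,"tz":0,"rx":0,"ry":0,"rz":0,"jaw":0.045}]' 
python3 d.py .4255 -.341 .038 0 1
python3 - <<'E'
from h import *
b=Cam("scene")
cv2.imwrite("pics/p3.png",cv2.resize(b.im[180:340,70:250],None,fx=3,fy=3))
E
```

```text
time_s: 8.62
position: [0.4328, -0.2225, 0.0827]
tool_rot: [1.0, -0.0, -0.0, -0.0]
contact_force: [0.2, 0.0, -1.5]
opening: 0.0558
grip_force: 25.0
time_s: 9.03
position: [0.4265, -0.3439, 0.0825]
tool_rot: [1.0, -0.001, -0.0, 0.0]
contact_force: [-0.6, -0.0, -1.3]
opening: 0.0555
grip_force: 25.0
time_s: 9.45
position: [0.4267, -0.3401, 0.0548]
tool_rot: [1.0, 0.0, -0.001, -0.001]
contact_force: [0.0, 0.3, -1.8]
opening: 0.0556
grip_force: 25.0
time_s: 9.62
position: [0.427, -0.3409, 0.0557]
tool_rot: [1.0, 0.0, -0.001, -0.001]
contact_force: [-0.4, -0.5, -1.4]
opening: 0.0553
grip_force: 25.0
pos [ 0.427  -0.3409  0.0557] yaw 0.01 tilt 0.09 q6 0.79 open 0.0553 grip 25.0 t 9.6
tx -0.0015 ty 0.0001 tz 0.0177 rz 0.01
```

View pics/p3.png

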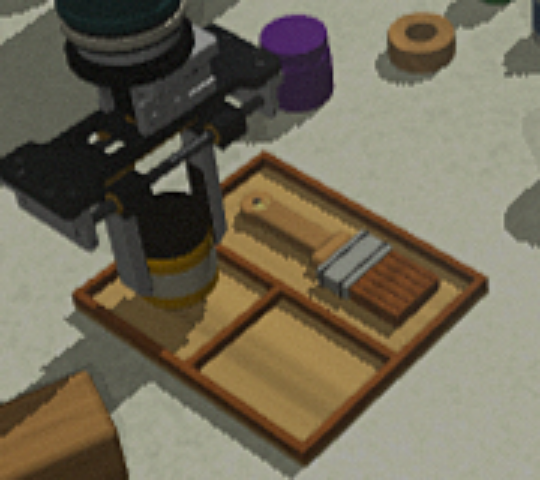

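The jar hangs upright over the near pocket and the brush lies flat in its compartment. Lowering slowly.

```bash
python3 -m pendant '[{"tx":-0.001,"ty":0,"tz":0.005,"rx":0,"ry":0,"rz":0,"jaw":0.045},{"tx":-0.001,"ty":0,"tz":0.009,"rx":0,"ry":0,"rz":0,"jaw":0.045},{"tx":-0.001,"ty":0,"tz":0.012,"rx":0,"ry":0,"rz":0,"jaw":0.045},{"tx":-0.001,"ty":0,"tz":0.014,"rx":0,"ry":0,"rz":0,"jaw":0.045},{"tx":-0.001,"ty":0,"tz":0.015,"rx":0,"ry":0,"rz":0,"jaw":0.045}]' 
python3 -m pendant '[{"tx":0,"ty":0,"tz":0.0005,"rx":0,"ry":0,"rz":0,"jaw":0.045},{"tx":0,"ty":0,"tz":0.001,"rx":0,"ry":0,"rz":0,"jaw":0.045},{"tx":0,"ty":0,"tz":0.001,"rx":0,"ry":0,"rz":0,"jaw":0.045}]'
```

```text
time_s: 10.08
position: [0.4259, -0.3418, 0.0409]
tool_rot: [1.0, -0.0, -0.0, -0.0]
contact_force: [1.4, -0.3, -1.1]
opening: 0.0558
grip_force: 25.0
time_s: 10.33
position: [0.4262, -0.342, 0.0405]
tool_rot: [1.0, -0.0, 0.0, 0.0]
contact_force: [0.5, -0.2, -1.5]
opening: 0.0557
grip_force: 25.0
```

```bash
python3 -m pendant '[{"tx":0,"ty":0,"tz":0.0005,"rx":0,"ry":0,"rz":0,"jaw":0.045},{"tx":0,"ty":0,"tz":0.001,"rx":0,"ry":0,"rz":0,"jaw":0.045},{"tx":0,"ty":0,"tz":0.001,"rx":0,"ry":0,"rz":0,"jaw":0.045}]'
python3 -m pendant '[{"tx":0,"ty":0,"tz":0.0005,"rx":0,"ry":0,"rz":0,"jaw":0.045},{"tx":0,"ty":0,"tz":0.001,"rx":0,"ry":0,"rz":0,"jaw":0.045},{"tx":0,"ty":0,"tz":0.001,"rx":0,"ry":0,"rz":0,"jaw":0.045}]' | grep -E "pos|cont"
```

```text
time_s: 10.58
position: [0.4261, -0.342, 0.0395]
tool_rot: [1.0, -0.0, 0.0, 0.0]
contact_force: [1.1, -0.2, -1.6]
opening: 0.0556
grip_force: 25.0
position: [0.4262, -0.342, 0.0394]
contact_force: [-1.8, 1.5, 4.4]
```

Contact felt (+4.4 N). Releasing, then on to the tin.

```bash
python3 -m pendant '[{"tx":0,"ty":0,"tz":0,"rx":0,"ry":0,"rz":0,"jaw":0.06},{"tx":0,"ty":0,"tz":0,"rx":0,"ry":0,"rz":0,"jaw":0.08},{"tx":0,"ty":0,"tz":0,"rx":0,"ry":0,"rz":0,"jaw":0.08},{"tx":0,"ty":0,"tz":0,"rx":0,"ry":0,"rz":0,"jaw":0.08},{"tx":0,"ty":0,"tz":0,"rx":0,"ry":0,"rz":0,"jaw":0.08}]'|grep open
python3 -m pendant '[{"tx":0,"ty":0,"tz":-0.01,"rx":0,"ry":0,"rz":0,"jaw":0.08},{"tx":0,"ty":0,"tz":-0.03,"rx":0,"ry":0,"rz":0,"jaw":0.09},{"tx":0,"ty":0,"tz":-0.055,"rx":0,"ry":0,"rz":0,"jaw":0.09},{"tx":0,"ty":0,"tz":-0.08,"rx":0,"ry":0,"rz":0,"jaw":0.09},{"tx":0,"ty":0,"tz":-0.1,"rx":0,"ry":0,"rz":0,"jaw":0.09}]'|grep -E "pos|cont|open"
python3 d.py .5775 -.0705 .14 0 2
```

```text
opening: 0.0791
position: [0.4266, -0.3424, 0.1413]
contact_force: [-0.1, -0.4, 0.0]
opening: 0.0902
pos [ 0.4266 -0.3424  0.1413] yaw -0.04 tilt 0.16 q6 0.79 open 0.0902 grip 0.0 t 11.7
tx 0.0753 ty -0.1360 tz 0.0007 rz -0.02
tx 0.0754 ty -0.1360 tz 0.0007 rz -0.02
```

```bash
python3 -m pendant '[{"tx":0.015,"ty":-0.027,"tz":0,"rx":0,"ry":0,"rz":0,"jaw":0.09},{"tx":0.03,"ty":-0.054,"tz":0,"rx":0,"ry":0,"rz":0,"jaw":0.09},{"tx":0.045,"ty":-0.081,"tz":0,"rx":0,"ry":0,"rz":0,"jaw":0.09},{"tx":0.06,"ty":-0.108,"tz":0,"rx":0,"ry":0,"rz":0,"jaw":0.09},{"tx":0.075,"ty":-0.136,"tz":0,"rx":0,"ry":0,"rz":0,"jaw":0.09}]' >/dev/null
python3 -m pendant '[{"tx":0.015,"ty":-0.027,"tz":0,"rx":0,"ry":0,"rz":0,"jaw":0.09},{"tx":0.03,"ty":-0.054,"tz":0,"rx":0,"ry":0,"rz":0,"jaw":0.09},{"tx":0.045,"ty":-0.081,"tz":0,"rx":0,"ry":0,"rz":0,"jaw":0.09},{"tx":0.06,"ty":-0.108,"tz":0,"rx":0,"ry":0,"rz":0,"jaw":0.09},{"tx":0.076,"ty":-0.136,"tz":0,"rx":0,"ry":0,"rz":0,"jaw":0.09}]' >/dev/null
python3 -m pendant '[{"tx":0,"ty":0,"tz":0.01,"rx":0,"ry":0,"rz":0,"jaw":0.09},{"tx":0,"ty":0,"tz":0.025,"rx":0,"ry":0,"rz":0,"jaw":0.09},{"tx":0,"ty":0,"tz":0.035,"rx":0,"ry":0,"rz":0,"jaw":0.09},{"tx":0,"ty":0,"tz":0.035,"rx":0,"ry":0,"rz":0,"jaw":0.09}]' >/dev/null
python3 - <<'E'
from h import *
a=Cam("top");b=Cam("scene")
cv2.imwrite("pics/p4.png",np.hstack([cv2.resize(a.im[100:300,230:450],None,fx=1.7,fy=1.7),cv2.resize(b.im[120:320,100:330],None,fx=1.7,fy=1.7)]))
E
python3 d.py .5775 -.0705 .035 0 1
```

```text
pos [ 0.5768 -0.0706  0.1032] yaw -0.09 tilt 0.06 q6 1.35 open 0.0903 grip 0.0 t 12.9
tx 0.0007 ty -0.0001 tz 0.0682 rz -0.09
```

View pics/p4.png

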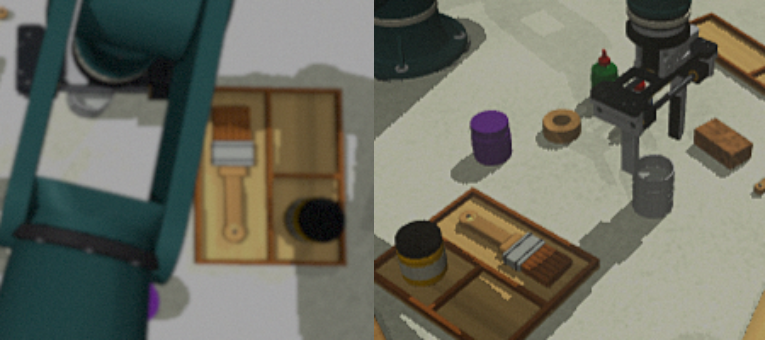

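The jar stands upright in the near pocket, with its lid at crop (322,219), and the fingers straddle the tin. Picking up the tin.

```bash
python3 -m pendant '[{"tx":0.001,"ty":0,"tz":0.02,"rx":0,"ry":0,"rz":0,"jaw":0.09},{"tx":0.001,"ty":0,"tz":0.04,"rx":0,"ry":0,"rz":0,"jaw":0.09},{"tx":0.001,"ty":0,"tz":0.056,"rx":0,"ry":0,"rz":0,"jaw":0.09},{"tx":0.001,"ty":0,"tz":0.064,"rx":0,"ry":0,"rz":0,"jaw":0.09},{"tx":0.001,"ty":0,"tz":0.068,"rx":0,"ry":0,"rz":0,"jaw":0.09}]' >/dev/null
python3 -m pendant '[{"tx":0,"ty":0,"tz":0,"rx":0,"ry":0,"rz":0,"jaw":0.06},{"tx":0,"ty":0,"tz":0,"rx":0,"ry":0,"rz":0,"jaw":0.05},{"tx":0,"ty":0,"tz":0,"rx":0,"ry":0,"rz":0,"jaw":0.05},{"tx":0,"ty":0,"tz":0,"rx":0,"ry":0,"rz":0,"jaw":0.05},{"tx":0,"ty":0,"tz":0,"rx":0,"ry":0,"rz":0,"jaw":0.05}]' 12 |grep -E "pos|cont|open"
python3 -m pendant '[{"tx":0,"ty":0,"tz":0,"rx":0,"ry":0,"rz":0,"jaw":0.05},{"tx":0,"ty":0,"tz":0,"rx":0,"ry":0,"rz":0,"jaw":0.05},{"tx":0,"ty":0,"tz":-0.01,"rx":0,"ry":0,"rz":0,"jaw":0.05},{"tx":0,"ty":0,"tz":-0.03,"rx":0,"ry":0,"rz":0,"jaw":0.05},{"tx":0,"ty":0,"tz":-0.05,"rx":0,"ry":0,"rz":0,"jaw":0.05}]'
python3 d.py .5335 -.3415 .085 0 2
```

```text
position: [0.579, -0.0702, 0.0365]
contact_force: [0.5, 0.3, -0.0]
opening: 0.06
time_s: 14.18
position: [0.5773, -0.0698, 0.0852]
tool_rot: [1.0, -0.0, -0.002, -0.0]
contact_force: [0.3, -0.5, -0.6]
opening: 0.0566
grip_force: 12.0
pos [ 0.5773 -0.0698  0.0852] yaw -0.04 tilt 0.18 q6 1.35 open 0.0566 grip 12.0 t 14.2
tx -0.0218 ty 0.1359 tz 0.0001 rz -0.02
tx -0.0218 ty 0.1358 tz 0.0001 rz -0.02
```

```bash
python3 -m pendant '[{"tx":-0.004,"ty":0.027,"tz":0,"rx":0,"ry":0,"rz":0,"jaw":0.05},{"tx":-0.009,"ty":0.054,"tz":0,"rx":0,"ry":0,"rz":0,"jaw":0.05},{"tx":-0.013,"ty":0.081,"tz":0,"rx":0,"ry":0,"rz":0,"jaw":0.05},{"tx":-0.018,"ty":0.108,"tz":0,"rx":0,"ry":0,"rz":0,"jaw":0.05},{"tx":-0.022,"ty":0.136,"tz":0,"rx":0,"ry":0,"rz":0,"jaw":0.05}]' >/dev/null
python3 -m pendant '[{"tx":-0.004,"ty":0.027,"tz":0,"rx":0,"ry":0,"rz":0,"jaw":0.05},{"tx":-0.009,"ty":0.054,"tz":0,"rx":0,"ry":0,"rz":0,"jaw":0.05},{"tx":-0.013,"ty":0.081,"tz":0,"rx":0,"ry":0,"rz":0,"jaw":0.05},{"tx":-0.018,"ty":0.108,"tz":0,"rx":0,"ry":0,"rz":0,"jaw":0.05},{"tx":-0.022,"ty":0.136,"tz":0,"rx":0,"ry":0,"rz":0,"jaw":0.05}]' >/dev/null
python3 -m pendant '[{"tx":0,"ty":0,"tz":0,"rx":0,"ry":0,"rz":0,"jaw":0.05},{"tx":0,"ty":0,"tz":0.014,"rx":0,"ry":0,"rz":0,"jaw":0.05},{"tx":0,"ty":0,"tz":0.028,"rx":0,"ry":0,"rz":0,"jaw":0.05},{"tx":0,"ty":0,"tz":0.036,"rx":0,"ry":0,"rz":0,"jaw":0.05},{"tx":0,"ty":0,"tz":0.04,"rx":0,"ry":0,"rz":0,"jaw":0.05}]'  |grep -E "pos|cont|open"
python3 -m pendant '[{"tx":0,"ty":0,"tz":0.001,"rx":0,"ry":0,"rz":0,"jaw":0.05},{"tx":0,"ty":0,"tz":0.002,"rx":0,"ry":0,"rz":0,"jaw":0.05},{"tx":0,"ty":0,"tz":0.002,"rx":0,"ry":0,"rz":0,"jaw":0.05}]'  |grep -E "pos|cont|open"
```

```text
position: [0.5333, -0.3408, 0.0438]
contact_force: [0.0, 0.8, -1.3]
opening: 0.0569
position: [0.5346, -0.3419, 0.0442]
contact_force: [-0.6, 0.7, -1.3]
opening: 0.0566
```

```bash
python3 -m pendant '[{"tx":0,"ty":0,"tz":0.001,"rx":0,"ry":0,"rz":0,"jaw":0.05},{"tx":0,"ty":0,"tz":0.0015,"rx":0,"ry":0,"rz":0,"jaw":0.05},{"tx":0,"ty":0,"tz":0.0015,"rx":0,"ry":0,"rz":0,"jaw":0.05}]'  |grep -E "pos|cont|open"
python3 -m pendant '[{"tx":0,"ty":0,"tz":0.0005,"rx":0,"ry":0,"rz":0,"jaw":0.05},{"tx":0,"ty":0,"tz":0.001,"rx":0,"ry":0,"rz":0,"jaw":0.05},{"tx":0,"ty":0,"tz":0.001,"rx":0,"ry":0,"rz":0,"jaw":0.05}]'  |grep -E "pos|cont|open"
```

```text
position: [0.5343, -0.3421, 0.0424]
contact_force: [-0.6, 0.5, -0.8]
opening: 0.0571
position: [0.5343, -0.3421, 0.0424]
contact_force: [-2.0, 1.5, 4.7]
opening: 0.0569
```

```bash
python3 -m pendant '[{"tx":0,"ty":0,"tz":0,"rx":0,"ry":0,"rz":0,"jaw":0.06},{"tx":0,"ty":0,"tz":0,"rx":0,"ry":0,"rz":0,"jaw":0.08},{"tx":0,"ty":0,"tz":0,"rx":0,"ry":0,"rz":0,"jaw":0.08},{"tx":0,"ty":0,"tz":0,"rx":0,"ry":0,"rz":0,"jaw":0.08},{"tx":0,"ty":0,"tz":0,"rx":0,"ry":0,"rz":0,"jaw":0.08}]'|grep open
python3 -m pendant '[{"tx":0,"ty":0,"tz":-0.01,"rx":0,"ry":0,"rz":0,"jaw":0.08},{"tx":0,"ty":0,"tz":-0.03,"rx":0,"ry":0,"rz":0,"jaw":0.08},{"tx":0,"ty":0,"tz":-0.055,"rx":0,"ry":0,"rz":0,"jaw":0.08},{"tx":0,"ty":0,"tz":-0.08,"rx":0,"ry":0,"rz":0,"jaw":0.06},{"tx":0,"ty":0,"tz":-0.1,"rx":0,"ry":0,"rz":0,"jaw":0.045}]'|grep -E "pos|cont|open"
python3 d.py .6865 .1085 .12 85.6 3
```

```text
opening: 0.0795
position: [0.5346, -0.3424, 0.144]
contact_force: [-0.6, 0.2, 0.7]
opening: 0.0695
pos [ 0.5346 -0.3424  0.144 ] yaw -0.04 tilt 0.15 q6 0.91 open 0.0695 grip 0.0 t 17.0
tx 0.0505 ty -0.1503 tz 0.0080 rz -28.55
tx 0.1162 ty -0.1079 tz 0.0080 rz -28.55
tx 0.1537 ty -0.0393 tz 0.0080 rz -28.55
```

```bash
python3 -m pendant '[{"tx":0.01,"ty":-0.03,"tz":0,"rx":0,"ry":0,"rz":-5.7,"jaw":0.045},{"tx":0.02,"ty":-0.06,"tz":0,"rx":0,"ry":0,"rz":-11.4,"jaw":0.045},{"tx":0.03,"ty":-0.09,"tz":0,"rx":0,"ry":0,"rz":-17.1,"jaw":0.045},{"tx":0.04,"ty":-0.12,"tz":0,"rx":0,"ry":0,"rz":-22.8,"jaw":0.045},{"tx":0.05,"ty":-0.15,"tz":0,"rx":0,"ry":0,"rz":-28.5,"jaw":0.045}]' >/dev/null
python3 -m pendant '[{"tx":0.023,"ty":-0.022,"tz":0,"rx":0,"ry":0,"rz":-5.7,"jaw":0.045},{"tx":0.046,"ty":-0.043,"tz":0,"rx":0,"ry":0,"rz":-11.4,"jaw":0.045},{"tx":0.07,"ty":-0.065,"tz":0,"rx":0,"ry":0,"rz":-17.1,"jaw":0.045},{"tx":0.093,"ty":-0.086,"tz":0,"rx":0,"ry":0,"rz":-22.8,"jaw":0.045},{"tx":0.116,"ty":-0.108,"tz":0,"rx":0,"ry":0,"rz":-28.5,"jaw":0.045}]' >/dev/null
python3 -m pendant '[{"tx":0.031,"ty":-0.008,"tz":0.006,"rx":0,"ry":0,"rz":-5.7,"jaw":0.045},{"tx":0.062,"ty":-0.016,"tz":0.012,"rx":0,"ry":0,"rz":-11.4,"jaw":0.045},{"tx":0.092,"ty":-0.024,"tz":0.018,"rx":0,"ry":0,"rz":-17.1,"jaw":0.045},{"tx":0.123,"ty":-0.031,"tz":0.024,"rx":0,"ry":0,"rz":-22.8,"jaw":0.045},{"tx":0.154,"ty":-0.039,"tz":0.03,"rx":0,"ry":0,"rz":-28.5,"jaw":0.045}]' >/dev/null
python3 -m pendant '[{"tx":0,"ty":0,"tz":0,"rx":0,"ry":0,"rz":0,"jaw":0.045},{"tx":0,"ty":0,"tz":0,"rx":0,"ry":0,"rz":0,"jaw":0.045}]'
python3 - <<'E'
from h import *
a=Cam("top");b=Cam("scene")
cv2.imwrite("pics/p5.png",np.hstack([cv2.resize(a.im[70:270,140:450],None,fx=1.5,fy=1.5),cv2.resize(b.im[130:330,150:370],None,fx=1.5,fy=1.5)]))
E
python3 d.py .6865 .1085 .017 85.6 1
```

```text
time_s: 18.43
position: [0.6859, 0.1103, 0.1105]
tool_rot: [0.734, 0.679, -0.001, -0.0]
contact_force: [-0.1, -0.2, 0.4]
opening: 0.0454
grip_force: 0.0
pos [0.6861 0.1079 0.1115] yaw 85.40 tilt 0.05 q6 0.16 open 0.0452 grip 0.0 t 18.5
tx 0.0006 ty 0.0003 tz 0.0945 rz -0.20
```

View pics/p5.png

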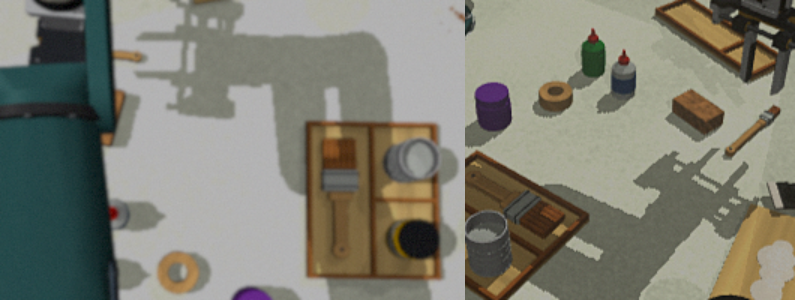

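The painting kit is complete, with jar and tin upright in their pockets and the brush flat. Next is the thin brush.

```bash
python3 -m pendant '[{"tx":0,"ty":0,"tz":0.03,"rx":0,"ry":0,"rz":0,"jaw":0.045},{"tx":0,"ty":0,"tz":0.06,"rx":0,"ry":0,"rz":0,"jaw":0.045},{"tx":0,"ty":0,"tz":0.08,"rx":0,"ry":0,"rz":0,"jaw":0.045},{"tx":0,"ty":0,"tz":0.089,"rx":0,"ry":0,"rz":0,"jaw":0.045},{"tx":0,"ty":0,"tz":0.094,"rx":0,"ry":0,"rz":0,"jaw":0.045}]' |grep -E "pos|cont"
python3 -m pendant '[{"tx":0,"ty":0,"tz":0,"rx":0,"ry":0,"rz":0,"jaw":0.005},{"tx":0,"ty":0,"tz":0,"rx":0,"ry":0,"rz":0,"jaw":0.005},{"tx":0,"ty":0,"tz":0,"rx":0,"ry":0,"rz":0,"jaw":0.005},{"tx":0,"ty":0,"tz":0,"rx":0,"ry":0,"rz":0,"jaw":0.005},{"tx":0,"ty":0,"tz":0,"rx":0,"ry":0,"rz":0,"jaw":0.005}]' 12|grep -E "pos|cont|open"
python3 -m pendant '[{"tx":0,"ty":0,"tz":0,"rx":0,"ry":0,"rz":0,"jaw":0.005},{"tx":0,"ty":0,"tz":0,"rx":0,"ry":0,"rz":0,"jaw":0.005},{"tx":0,"ty":0,"tz":-0.02,"rx":0,"ry":0,"rz":0,"jaw":0.005},{"tx":0,"ty":0,"tz":-0.05,"rx":0,"ry":0,"rz":0,"jaw":0.005},{"tx":0,"ty":0,"tz":-0.08,"rx":0,"ry":0,"rz":0,"jaw":0.005}]' 
python3 d.py .4541 .331 .10 163 3
```

```text
position: [0.685, 0.1069, 0.0155]
contact_force: [0.5, -0.7, 0.2]
position: [0.687, 0.1086, 0.0186]
contact_force: [0.4, -0.4, -0.8]
opening: 0.0151
time_s: 19.78
position: [0.6847, 0.1085, 0.0957]
tool_rot: [0.735, 0.679, -0.002, -0.001]
contact_force: [0.8, 0.6, -0.0]
opening: 0.012
grip_force: 12.0
pos [0.6847 0.1085 0.0957] yaw 85.46 tilt 0.25 q6 0.15 open 0.0120 grip 12.0 t 19.8
tx 0.0678 ty -0.0825 tz -0.0014 rz -25.85
tx 0.0970 ty -0.0447 tz -0.0014 rz -25.85
tx 0.1068 ty 0.0021 tz -0.0014 rz -25.85
```

```bash
python3 -m pendant '[{"tx":0.014,"ty":-0.016,"tz":0,"rx":0,"ry":0,"rz":-5.2,"jaw":0.005},{"tx":0.027,"ty":-0.033,"tz":0,"rx":0,"ry":0,"rz":-10.4,"jaw":0.005},{"tx":0.041,"ty":-0.05,"tz":0,"rx":0,"ry":0,"rz":-15.6,"jaw":0.005},{"tx":0.054,"ty":-0.066,"tz":0,"rx":0,"ry":0,"rz":-20.7,"jaw":0.005},{"tx":0.068,"ty":-0.082,"tz":0,"rx":0,"ry":0,"rz":-25.9,"jaw":0.005}]' >/dev/null
python3 -m pendant '[{"tx":0.019,"ty":-0.009,"tz":0,"rx":0,"ry":0,"rz":-5.2,"jaw":0.005},{"tx":0.039,"ty":-0.018,"tz":0,"rx":0,"ry":0,"rz":-10.4,"jaw":0.005},{"tx":0.058,"ty":-0.027,"tz":0,"rx":0,"ry":0,"rz":-15.6,"jaw":0.005},{"tx":0.078,"ty":-0.036,"tz":0,"rx":0,"ry":0,"rz":-20.7,"jaw":0.005},{"tx":0.097,"ty":-0.045,"tz":0,"rx":0,"ry":0,"rz":-25.9,"jaw":0.005}]' >/dev/null
python3 -m pendant '[{"tx":0.021,"ty":0,"tz":0,"rx":0,"ry":0,"rz":-5.2,"jaw":0.005},{"tx":0.043,"ty":0.001,"tz":0,"rx":0,"ry":0,"rz":-10.4,"jaw":0.005},{"tx":0.064,"ty":0.001,"tz":0,"rx":0,"ry":0,"rz":-15.6,"jaw":0.005},{"tx":0.086,"ty":0.002,"tz":0,"rx":0,"ry":0,"rz":-20.7,"jaw":0.005},{"tx":0.107,"ty":0.002,"tz":0,"rx":0,"ry":0,"rz":-25.9,"jaw":0.005}]' >/dev/null
python3 -m pendant '[{"tx":0,"ty":0,"tz":0,"rx":0,"ry":0,"rz":0,"jaw":0.005},{"tx":0,"ty":0,"tz":0,"rx":0,"ry":0,"rz":0,"jaw":0.005}]'
python3 - <<'E'
from h import *
a=Cam("top");b=Cam("scene")
cv2.imwrite("pics/p6.png",np.hstack([cv2.resize(a.im[90:290,30:270],None,fx=1.7,fy=1.7),cv2.resize(b.im[80:280,190:400],None,fx=1.7,fy=1.7)]))
E
python3 d.py .4541 .331 .0245 163 1
```

```text
time_s: 21.2
position: [0.4546, 0.3313, 0.0969]
tool_rot: [0.146, 0.989, -0.0, 0.0]
contact_force: [0.5, -0.4, -0.6]
opening: 0.0118
grip_force: 12.0
pos [0.4557 0.3304 0.0969] yaw 163.08 tilt 0.04 q6 -0.75 open 0.0121 grip 12.0 t 21.3
tx 0.0017 ty 0.0001 tz 0.0724 rz 0.08
```

View pics/p6.png

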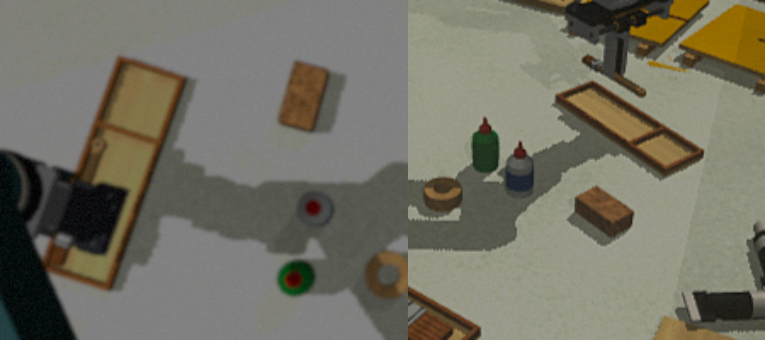

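The brush is aligned with the long compartment; the sideways offset at crop (98,145) is parallax from its height. Lowering it.

```bash
python3 -m pendant '[{"tx":0.001,"ty":0,"tz":0.025,"rx":0,"ry":0,"rz":0,"jaw":0.005},{"tx":0.001,"ty":0,"tz":0.05,"rx":0,"ry":0,"rz":0,"jaw":0.005},{"tx":0.001,"ty":0,"tz":0.064,"rx":0,"ry":0,"rz":0,"jaw":0.005},{"tx":0.001,"ty":0,"tz":0.069,"rx":0,"ry":0,"rz":0,"jaw":0.005},{"tx":0.001,"ty":0,"tz":0.072,"rx":0,"ry":0,"rz":0,"jaw":0.005}]'|grep -E "pos|cont|open"
python3 -m pendant '[{"tx":0,"ty":0,"tz":0,"rx":0,"ry":0,"rz":0,"jaw":0.005},{"tx":0,"ty":0,"tz":0.001,"rx":0,"ry":0,"rz":0,"jaw":0.03},{"tx":0,"ty":0,"tz":0.001,"rx":0,"ry":0,"rz":0,"jaw":0.03},{"tx":0,"ty":0,"tz":0.001,"rx":0,"ry":0,"rz":0,"jaw":0.03},{"tx":0,"ty":0,"tz":0,"rx":0,"ry":0,"rz":0,"jaw":0.03}]'|grep -E "pos|cont|open"
python3 -m pendant '[{"tx":0,"ty":0,"tz":-0.02,"rx":0,"ry":0,"rz":0,"jaw":0.03},{"tx":0,"ty":0,"tz":-0.04,"rx":0,"ry":0,"rz":0,"jaw":0.03},{"tx":0,"ty":0,"tz":-0.07,"rx":0,"ry":0,"rz":0,"jaw":0.07},{"tx":0,"ty":0,"tz":-0.1,"rx":0,"ry":0,"rz":0,"jaw":0.07},{"tx":0,"ty":0,"tz":-0.13,"rx":0,"ry":0,"rz":0,"jaw":0.07}]'|grep -E "pos|cont|open"
python3 d.py .4525 .067 .155 180 2
```

```text
position: [0.4539, 0.3296, 0.0242]
contact_force: [-5.3, -3.8, 9.5]
opening: 0.0116
position: [0.4547, 0.3314, 0.0255]
contact_force: [-0.0, -0.2, 0.0]
opening: 0.0298
position: [0.4541, 0.3311, 0.1565]
contact_force: [0.9, 0.5, -0.3]
opening: 0.0468
pos [0.4541 0.3311 0.1565] yaw 163.16 tilt 0.01 q6 -0.75 open 0.0468 grip 0.0 t 22.6
tx -0.0375 ty -0.1266 tz 0.0007 rz -8.42
tx -0.0186 ty -0.1308 tz 0.0007 rz -8.42
```

```bash
python3 d.py .4525 .067 .155 163 2
python3 -m pendant '[{"tx":-0.008,"ty":-0.025,"tz":0,"rx":0,"ry":0,"rz":0,"jaw":0.07},{"tx":-0.015,"ty":-0.051,"tz":0,"rx":0,"ry":0,"rz":0,"jaw":0.07},{"tx":-0.023,"ty":-0.076,"tz":0,"rx":0,"ry":0,"rz":0,"jaw":0.07},{"tx":-0.031,"ty":-0.102,"tz":0,"rx":0,"ry":0,"rz":0,"jaw":0.07},{"tx":-0.038,"ty":-0.127,"tz":0,"rx":0,"ry":0,"rz":0,"jaw":0.07}]' >/dev/null
python3 -m pendant '[{"tx":-0.008,"ty":-0.025,"tz":0,"rx":0,"ry":0,"rz":0,"jaw":0.07},{"tx":-0.015,"ty":-0.051,"tz":0,"rx":0,"ry":0,"rz":0,"jaw":0.07},{"tx":-0.023,"ty":-0.076,"tz":0,"rx":0,"ry":0,"rz":0,"jaw":0.07},{"tx":-0.031,"ty":-0.102,"tz":0,"rx":0,"ry":0,"rz":0,"jaw":0.07},{"tx":-0.038,"ty":-0.127,"tz":0,"rx":0,"ry":0,"rz":0,"jaw":0.07}]' >/dev/null
python3 -m pendant '[{"tx":0,"ty":0,"tz":0,"rx":0,"ry":0,"rz":0,"jaw":0.07},{"tx":0,"ty":0,"tz":0.02,"rx":0,"ry":0,"rz":0,"jaw":0.07},{"tx":0,"ty":0,"tz":0.03,"rx":0,"ry":0,"rz":0,"jaw":0.07},{"tx":0,"ty":0,"tz":0.03,"rx":0,"ry":0,"rz":0,"jaw":0.07}]' >/dev/null
python3 - <<'E'
from h import *
a=Cam("top");b=Cam("scene")
cv2.imwrite("pics/p7.png",np.hstack([cv2.resize(a.im[90:290,30:270],None,fx=1.7,fy=1.7),cv2.resize(b.im[80:280,190:400],None,fx=1.7,fy=1.7)]))
E
python3 d.py .4525 .067 .032 163 1
```

```text
pos [0.4541 0.3311 0.1565] yaw 163.16 tilt 0.01 q6 -0.75 open 0.0468 grip 0.0 t 22.6
tx -0.0375 ty -0.1266 tz 0.0007 rz 0.08
tx -0.0377 ty -0.1266 tz 0.0007 rz 0.08
pos [0.453  0.0666 0.1246] yaw 163.21 tilt 0.07 q6 -1.26 open 0.0704 grip 0.0 t 23.8
tx 0.0006 ty 0.0002 tz 0.0926 rz 0.21
```

View pics/p7.png

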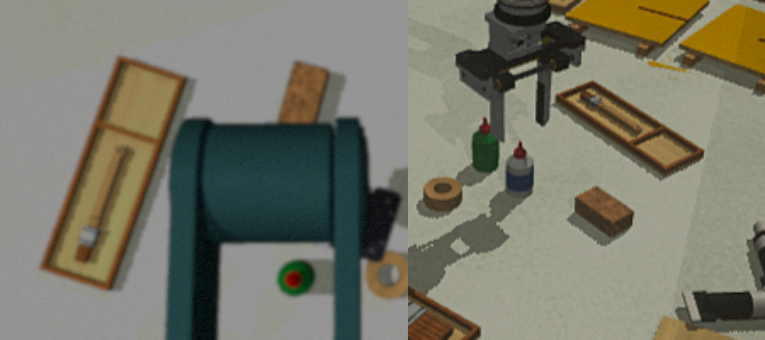

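The thin brush lies flat in the long compartment, at crop (80–125,150–260). The gripper is over the white bottle.

```bash
python3 -m pendant '[{"tx":0,"ty":0,"tz":0.025,"rx":0,"ry":0,"rz":0,"jaw":0.07},{"tx":0,"ty":0,"tz":0.05,"rx":0,"ry":0,"rz":0,"jaw":0.07},{"tx":0,"ty":0,"tz":0.075,"rx":0,"ry":0,"rz":0,"jaw":0.07},{"tx":0,"ty":0,"tz":0.087,"rx":0,"ry":0,"rz":0,"jaw":0.07},{"tx":0,"ty":0,"tz":0.092,"rx":0,"ry":0,"rz":0,"jaw":0.07}]' |grep -E "pos|cont"
python3 -m pendant '[{"tx":0,"ty":0,"tz":0,"rx":0,"ry":0,"rz":0,"jaw":0.045},{"tx":0,"ty":0,"tz":0,"rx":0,"ry":0,"rz":0,"jaw":0.035},{"tx":0,"ty":0,"tz":0,"rx":0,"ry":0,"rz":0,"jaw":0.035},{"tx":0,"ty":0,"tz":0,"rx":0,"ry":0,"rz":0,"jaw":0.035},{"tx":0,"ty":0,"tz":0,"rx":0,"ry":0,"rz":0,"jaw":0.035}]' 15|grep -E "pos|cont|open"
python3 -m pendant '[{"tx":0,"ty":0,"tz":0,"rx":0,"ry":0,"rz":0,"jaw":0.035},{"tx":0,"ty":0,"tz":0,"rx":0,"ry":0,"rz":0,"jaw":0.035},{"tx":0,"ty":0,"tz":-0.01,"rx":0,"ry":0,"rz":0,"jaw":0.035},{"tx":0,"ty":0,"tz":-0.03,"rx":0,"ry":0,"rz":0,"jaw":0.035},{"tx":0,"ty":0,"tz":-0.05,"rx":0,"ry":0,"rz":0,"jaw":0.035}]' 
python3 d.py .584 .2915 .083 163 2
```

```text
position: [0.4522, 0.0666, 0.0313]
contact_force: [0.4, 0.2, 0.8]
position: [0.4545, 0.0661, 0.0343]
contact_force: [-0.0, 0.3, 2.1]
opening: 0.0415
time_s: 25.07
position: [0.452, 0.0658, 0.0827]
tool_rot: [0.146, 0.989, -0.0, -0.002]
contact_force: [0.2, 0.2, -0.3]
opening: 0.0417
grip_force: 15.0
pos [0.452  0.0658 0.0827] yaw 163.15 tilt 0.21 q6 -1.26 open 0.0417 grip 15.0 t 25.1
tx -0.0305 ty 0.1271 tz -0.0002 rz 0.08
tx -0.0303 ty 0.1271 tz -0.0002 rz 0.08
```

```bash
python3 -m pendant '[{"tx":-0.006,"ty":0.025,"tz":0,"rx":0,"ry":0,"rz":0,"jaw":0.035},{"tx":-0.012,"ty":0.051,"tz":0,"rx":0,"ry":0,"rz":0,"jaw":0.035},{"tx":-0.018,"ty":0.076,"tz":0,"rx":0,"ry":0,"rz":0,"jaw":0.035},{"tx":-0.024,"ty":0.102,"tz":0,"rx":0,"ry":0,"rz":0,"jaw":0.035},{"tx":-0.03,"ty":0.127,"tz":0,"rx":0,"ry":0,"rz":0,"jaw":0.035}]' >/dev/null
python3 -m pendant '[{"tx":-0.006,"ty":0.025,"tz":0,"rx":0,"ry":0,"rz":0,"jaw":0.035},{"tx":-0.012,"ty":0.051,"tz":0,"rx":0,"ry":0,"rz":0,"jaw":0.035},{"tx":-0.018,"ty":0.076,"tz":0,"rx":0,"ry":0,"rz":0,"jaw":0.035},{"tx":-0.024,"ty":0.102,"tz":0,"rx":0,"ry":0,"rz":0,"jaw":0.035},{"tx":-0.03,"ty":0.127,"tz":0,"rx":0,"ry":0,"rz":0,"jaw":0.035}]' >/dev/null
python3 -m pendant '[{"tx":0,"ty":0,"tz":0,"rx":0,"ry":0,"rz":0,"jaw":0.035},{"tx":0,"ty":0,"tz":0.014,"rx":0,"ry":0,"rz":0,"jaw":0.035},{"tx":0,"ty":0,"tz":0.028,"rx":0,"ry":0,"rz":0,"jaw":0.035},{"tx":0,"ty":0,"tz":0.038,"rx":0,"ry":0,"rz":0,"jaw":0.035},{"tx":0,"ty":0,"tz":0.041,"rx":0,"ry":0,"rz":0,"jaw":0.035}]'  |grep -E "pos|cont|open"
python3 -m pendant '[{"tx":0,"ty":0,"tz":0.0005,"rx":0,"ry":0,"rz":0,"jaw":0.035},{"tx":0,"ty":0,"tz":0.001,"rx":0,"ry":0,"rz":0,"jaw":0.035},{"tx":0,"ty":0,"tz":0.001,"rx":0,"ry":0,"rz":0,"jaw":0.035}]'  |grep -E "pos|cont|open"
python3 -m pendant '[{"tx":0,"ty":0,"tz":0.0005,"rx":0,"ry":0,"rz":0,"jaw":0.035},{"tx":0,"ty":0,"tz":0.001,"rx":0,"ry":0,"rz":0,"jaw":0.035},{"tx":0,"ty":0,"tz":0.001,"rx":0,"ry":0,"rz":0,"jaw":0.035}]'  |grep -E "pos|cont|open"
```

```text
position: [0.5828, 0.2906, 0.0403]
contact_force: [-3.5, -1.2, 5.5]
opening: 0.0415
position: [0.5846, 0.2915, 0.0413]
contact_force: [-0.3, 0.1, -1.2]
opening: 0.0417
position: [0.5847, 0.2917, 0.0403]
contact_force: [0.4, 0.5, -0.3]
opening: 0.0415
```

```bash
python3 -m pendant '[{"tx":0,"ty":0,"tz":0.0005,"rx":0,"ry":0,"rz":0,"jaw":0.035},{"tx":0,"ty":0,"tz":0.001,"rx":0,"ry":0,"rz":0,"jaw":0.035},{"tx":0,"ty":0,"tz":0.001,"rx":0,"ry":0,"rz":0,"jaw":0.035}]'  |grep -E "pos|cont|open"
```

```text
position: [0.5847, 0.2917, 0.0403]
contact_force: [-1.3, -0.9, 5.8]
opening: 0.0417
```

Standing on the floor. Releasing, withdrawing and checking.

```bash
python3 -m pendant '[{"tx":0,"ty":0,"tz":0,"rx":0,"ry":0,"rz":0,"jaw":0.05},{"tx":0,"ty":0,"tz":0,"rx":0,"ry":0,"rz":0,"jaw":0.07},{"tx":0,"ty":0,"tz":0,"rx":0,"ry":0,"rz":0,"jaw":0.07},{"tx":0,"ty":0,"tz":0,"rx":0,"ry":0,"rz":0,"jaw":0.07},{"tx":0,"ty":0,"tz":0,"rx":0,"ry":0,"rz":0,"jaw":0.07}]'|grep open
python3 -m pendant '[{"tx":0,"ty":0,"tz":-0.015,"rx":0,"ry":0,"rz":0,"jaw":0.07},{"tx":0,"ty":0,"tz":-0.04,"rx":0,"ry":0,"rz":0,"jaw":0.07},{"tx":0,"ty":0,"tz":-0.07,"rx":0,"ry":0,"rz":0,"jaw":0.07},{"tx":0,"ty":0,"tz":-0.1,"rx":0,"ry":0,"rz":0,"jaw":0.07},{"tx":0,"ty":0,"tz":-0.14,"rx":0,"ry":0,"rz":0,"jaw":0.07}]'|grep -E "pos|cont|open"
python3 -m pendant '[{"tx":0.01,"ty":-0.03,"tz":0,"rx":0,"ry":0,"rz":0,"jaw":0.07},{"tx":0.03,"ty":-0.06,"tz":0,"rx":0,"ry":0,"rz":0,"jaw":0.07},{"tx":0.05,"ty":-0.09,"tz":0,"rx":0,"ry":0,"rz":0,"jaw":0.07},{"tx":0.07,"ty":-0.12,"tz":0,"rx":0,"ry":0,"rz":0,"jaw":0.07},{"tx":0.09,"ty":-0.15,"tz":0,"rx":0,"ry":0,"rz":0,"jaw":0.07}]'|grep -E "pos|cont|open"
python3 -m pendant '[{"tx":0,"ty":0,"tz":0,"rx":0,"ry":0,"rz":0,"jaw":0.07},{"tx":0,"ty":0,"tz":0,"rx":0,"ry":0,"rz":0,"jaw":0.07}]'
python3 - <<'E'
from h import *
a=Cam("top");b=Cam("scene")
cv2.imwrite("pics/p8.png",np.hstack([a.im[60:300,40:450],cv2.resize(b.im[100:340,80:400],None,fx=1.2,fy=1)]))
E
```

```text
opening: 0.0695
position: [0.5831, 0.2912, 0.1774]
contact_force: [0.5, 1.2, -0.0]
opening: 0.0697
position: [0.4534, 0.1733, 0.1787]
contact_force: [0.6, -0.5, 1.6]
opening: 0.0698
time_s: 28.48
position: [0.4538, 0.1736, 0.179]
tool_rot: [0.147, 0.989, 0.0, 0.0]
contact_force: [0.4, -0.7, -0.3]
opening: 0.0701
grip_force: 0.0
```

View pics/p8.png

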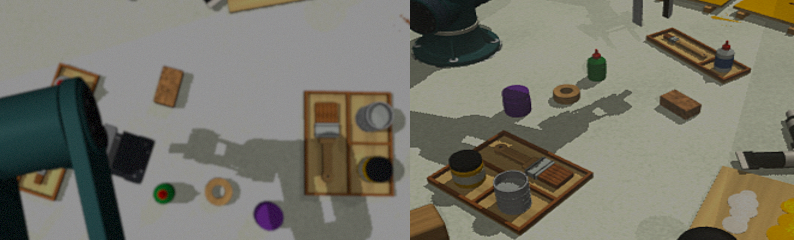

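The bottle stands upright in the short pocket at crop (725,55). Both kits are complete, and the sanding block, tape and look-alikes haven't moved.

```bash
python3 -c "
from station import arm
print(arm.close_job())"
```

```text
the job is handed in; nothing more can be done
None
```

Both kits are made up and the job is handed in at about 28.5 s: both brushes lie flat in the long compartments, the jar, tin and glue bottle stand upright in their pockets, and the sanding block, tape and look-alikes were left alone.

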